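# Turn the row of wrenches round into the bench rack

## Task

Move the four wrenches from the travel rack with the coloured cradles to the plain plywood bench rack in reverse order, because that rack will be used from the far side of the bench: the wrench that started leftmost ends rightmost, and so on along the row. Lay each one flat in its own slot, straight across both combs, resting on the slot floors and roughly centred.

Things in the scene. Friction and masses are not known exactly. Their poses are not given: they have to be found in the camera images.
- wrench_red: Loose steel double-ended open wrench, 140 mm long, red sleeve (56 x 18 mm, 10 mm thick) round the middle of its 12 mm wide shank; steel 8 mm thick, heads 24 mm wide, about 0.1 kg. Origin: middle of its length, on the underside; x along it (ends alike), z up. It starts lying across the red cradle, underside 40 mm above the table, with free space under the sleeve down to 11 mm above the table.
- wrench_yellow: Loose steel double-ended open wrench, 160 mm long, yellow sleeve (56 x 18 mm, 10 mm thick) round the middle of its 12 mm wide shank; steel 8 mm thick, heads 27 mm wide, about 0.1 kg. Origin: middle of its length, on the underside; x along it (ends alike), z up. It starts lying across the yellow cradle, underside 40 mm above the table, with free space under the sleeve down to 11 mm above the table.
- wrench_green: Loose steel double-ended open wrench, 180 mm long, green sleeve (56 x 18 mm, 10 mm thick) round the middle of its 12 mm wide shank; steel 8 mm thick, heads 30 mm wide, about 0.1 kg. Origin: middle of its length, on the underside; x along it (ends alike), z up. It starts lying across the green cradle, underside 40 mm above the table, with free space under the sleeve down to 11 mm above the table.
- wrench_blue: Loose steel double-ended open wrench, 200 mm long, blue sleeve (56 x 18 mm, 10 mm thick) round the middle of its 12 mm wide shank; steel 8 mm thick, heads 34 mm wide, about 0.1 kg. Origin: middle of its length, on the underside; x along it (ends alike), z up. It starts lying across the blue cradle, underside 40 mm above the table, with free space under the sleeve down to 11 mm above the table.
- cradle_red: Fixed cradle of the travel rack, red uprights, holds the red wrench at the start. 52 mm wide (y). Two 10 mm thick uprights at x = -41 and +41 mm; notch 30 mm wide, floor 34 mm above the origin, teeth 18 mm higher. Origin: underside centre, 6 mm above the table; x away from the robot, y along the row to the left seen from the robot. The four stand 54 mm apart in one row, in any order.
- cradle_yellow: Fixed cradle of the travel rack, yellow uprights, holds the yellow wrench at the start. 52 mm wide (y). Two 10 mm thick uprights at x = -41 and +41 mm; notch 30 mm wide, floor 34 mm above the origin, teeth 18 mm higher. Origin: underside centre, 6 mm above the table; x away from the robot, y along the row to the left seen from the robot. The four stand 54 mm apart in one row, in any order.
- cradle_green: Fixed cradle of the travel rack, green uprights, holds the green wrench at the start. 52 mm wide (y). Two 10 mm thick uprights at x = -41 and +41 mm; notch 30 mm wide, floor 34 mm above the origin, teeth 18 mm higher. Origin: underside centre, 6 mm above the table; x away from the robot, y along the row to the left seen from the robot. The four stand 54 mm apart in one row, in any order.
- cradle_blue: Fixed cradle of the travel rack, blue uprights, holds the blue wrench at the start. 52 mm wide (y). Two 10 mm thick uprights at x = -41 and +41 mm; notch 30 mm wide, floor 34 mm above the origin, teeth 18 mm higher. Origin: underside centre, 6 mm above the table; x away from the robot, y along the row to the left seen from the robot. The four stand 54 mm apart in one row, in any order.
- bench_rack: Fixed rack, plain plywood combs on a dark wooden foot 140 x 236 mm, empty. The two 10 mm thick combs at x = -41 and +41 mm. Four slots at y = +81, +27, -27, -81 mm (left to right seen from the robot), 30 mm wide, slot floors 40 mm above the table, tooth tops 58 mm; floor between the combs 12 mm up. Origin: underside centre, on the table; x away from the robot, y along the row to the left.
- travel_board: Fixed grey board of the travel rack, 140 x 236 mm, 6 mm thick, on which the four coloured cradles stand in a row at y = +81, +27, -27, -81 mm. Origin: underside centre, on the table; x away from the robot, y along the row to the left seen from the robot. A small roll of black tape, 52 mm across and 19 mm high, lies between the two racks.

How it is judged:
By the outcome, as a careful person would: the job done as asked, in the order asked, and still so for the second after the job is handed in, with the robot touching nothing.
It also fails if it takes over 96 s, if anything falls off the work surface, if the arm or the gripper's body presses on something with over 40 N, if the wrist force passes 120 N, or if a joint passes its speed limit or range.

## Robot

A 6-joint arm with a two-finger parallel gripper is mounted at the origin on the work surface. World frame = base frame: x ahead of the robot, y to its left, z up, the work surface at z = 0. Lengths are in m, angles in rad, forces in N, time in s.
With the tool pointing down it reaches from about 0.35 to 0.85 m from the base axis. Payload 8.1 kg.
Tool frame: the origin (TCP) lies on the centre line of the jaws, within the pads' length; the fingertips stand robot.tips_ahead ahead of it and the grasp point (between the pads) lies 8 mm behind it (robot.tips_ahead is the distance from the TCP to the fingertips, in m); z points along the fingers, y is the direction in which the jaws open and shut (so a half turn about z gives the same grasp; the last joint's range is limited). The gripper opens to 93 mm and grips with 3 to 60 N. Pads are 15 mm wide; open, the fingers measure 128 mm over their backs; the gripper's body (75 mm by 188 mm) begins 65 mm behind the grasp point.
Start: joints at [-0.085, 0.13, 1.488, -0, 1.523, -0.085], TCP at [0.6, 0, 0.23] pointing down, gripper open.
Joint ranges: [-2.96, 2.96], [-0.89, 2.26], [0.02, 2.5], [-1.34, 4.48], [0, 2.73], [-2.66, 2.66]. Speed limits (rad/s): [2.39, 2.39, 2.79, 3.14, 3.14, 3.14].

## Interface

Orientations are given as a rotation vector (axis times angle).
In Python, from plant import monitor, eyes, job, robot gives the robot as it stands.
- The arm moves only by the tool servo_tool, never from a script. Its argument "plan" is a list that holds one entry, the list of rows, each a list of 7 numbers: the closure, from -1 (fully open) to 1 (shut), so that 0 is half open, then the shift along the world's x, y, z in mm, then the turn, a rotation vector about the world's x, y, z in rad. In form: [[[hand, dx, dy, dz, ax, ay, az], ...]]. A call has 1 to 12 rows; each row shifts and turns the commanded pose from where the row before left it; what a row does not reach is not made up. A row lasts 1/10 s, in which the tool goes at most 50 mm and 8.59 degrees, less where a joint would pass 70% of its speed; a pose out of reach is approached as far as the arm can. A call with a gripper value outside its range is refused whole. The fingers move at their own pace and stop on an object; "force" is the grip in N (left out, the last holds). Time passes only in rows, so rows that do not move let the fingers close. It gives the time, the measured TCP pose, the force and the opening at its end, in the units of the state.
- monitor.read_state(): the state, without advancing time (a new reading comes with each control period).
- eyes.read_camera(name): name is "scene" or "side" or "wrist"; returns the picture (400x640x3 uint8, red, green, blue); there is no depth.
- eyes.camera_info(name): a dict with "mtx" (3x3 intrinsics, pixels), "D" ([k1, k2, p1, p2, k3] as OpenCV has them; the pictures are not rectified), "R" (3x3) and "t" (3): a world point X has camera coordinates R X + t. Camera axes: x right, y down, z forward; pixel columns grow to the right and rows downward; lengths in m; the calibration is good to about 2 mm. A picture is of the moment at which its call begins: read the wrist's pose just before it. camera_info takes no time and is no camera call; for the wrist camera it gives the pose at the moment of the call.
- job.close_job(): hands the job in, once; it reports no verdict.
The state is a dict: "t": time; "q": joint angles; "dq": joint speeds; "joint_torque": joint torques, N m; "tool_pos": TCP position; "orientation": TCP orientation; "force": force on the tool from outside, world axes, zero at the start; "wrist_torque": the same for the moment, N m; "opening": finger opening in m.
Only numpy, scipy, OpenCV 4.12 (cv2) and the standard library are available. Lean on these libraries where they do the work, as an engineer would, in place of code of your own. Each camera call takes 0.05 s, during which the arm holds its last target. There are 200 camera calls.

## Working session

There is one attempt and no reset: what is moved stays moved. The work goes in short steps, Python scripts to look and compute and a tool call to move; the robot and the scene stay as the last step left them, time stands still between calls to the robot, and variables do not carry over. Pictures are saved under pics/ and viewed, about 12 in all and at most 16, crops included, and the job is handed in when it is done.

Besides the shell and the picture viewer there is one more tool, called after "Emit:" by a JSON object that holds its "op" and its "data". servo_tool: Moves the arm, as the interface text tells. Its arguments: {"type":"object","properties":{"plan":{"type":"array"},"force":{"type":"number"}},"required":["plan"]}

```bash
mkdir -p pics; ls; python3 - <<'E'
from plant import monitor, eyes, job, robot
import cv2
s=monitor.read_state();print(s,robot.tips_ahead)
for n in("scene","side","wrist"):
    print(n,eyes.camera_info(n))
    cv2.imwrite(f"pics/{n}0.png",eyes.read_camera(n)[...,::-1])
E
```

```text
pics
{'t': 0.0, 'q': array([-8.53812451e-02,  1.31158551e-01,  1.48926772e+00, -3.53499620e-06,
        1.52299728e+00, -8.53908064e-02]), 'dq': array([-0.00064403,  0.00046619, -0.00070134,  0.00109776,  0.0007243 ,
        0.00038054]), 'joint_torque': array([-1.61290725e-03, -5.59853125e+01, -4.91755986e+01,  7.67333270e-02,
        3.59135563e-02, -2.97389461e-04]), 'tool_pos': array([5.99454049e-01, 7.90241187e-05, 2.28595339e-01]), 'orientation': array([-2.22044170e+00, -2.22046331e+00,  1.85619079e-03]), 'force': array([0.38028088, 1.0378401 , 0.70189809]), 'wrist_torque': array([-0.00080161, -0.0277035 , -0.03332437]), 'opening': 0.09291294918033102} 0.011
scene {'mtx': array([[460.73226663,   0.        , 312.93032256],
       [  0.        , 460.73226663, 196.89640415],
       [  0.        ,   0.        ,   1.        ]]), 'D': array([-0.09005268,  0.        ,  0.        ,  0.        ,  0.        ]), 'R': array([[ 0.79438634,  0.6074093 , -0.00206869],
       [ 0.35665172, -0.46919021, -0.80787381],
       [-0.49168068,  0.64102612, -0.58935187]]), 't': array([-0.44581676, -0.
[... 255 characters left out ...]
.       ]), 'R': array([[-0.8924442 , -0.45080648,  0.01780066],
       [-0.30317747,  0.57003554, -0.76363794],
       [ 0.33410593, -0.68690101, -0.64539928]]), 't': array([0.50007024, 0.23486967, 0.80438739])}
wrist {'mtx': array([[338.81528761,   0.        , 327.1392693 ],
       [  0.        , 338.81528761, 197.55378987],
       [  0.        ,   0.        ,   1.        ]]), 'D': array([-0.04934905,  0.        ,  0.        ,  0.        ,  0.        ]), 'R': array([[ 9.99999431e-01,  5.49741402e-04, -9.14188223e-04],
       [ 7.75497753e-04, -9.63102099e-01,  2.69135182e-01],
       [-7.32501844e-04, -2.69135738e-01, -9.63101977e-01]]), 't': array([-0.59939925, -0.03089954,  0.38954746])}
```

View pictures.

View pics/scene0.png

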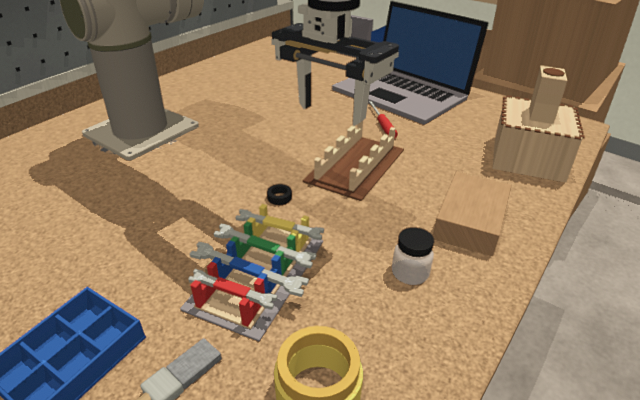

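View pics/side0.png

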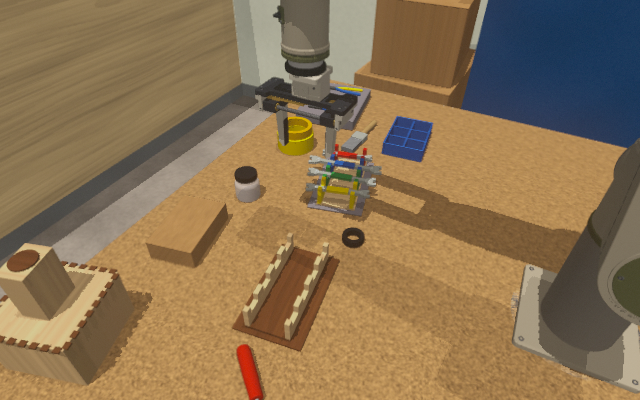

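View pics/wrist0.png

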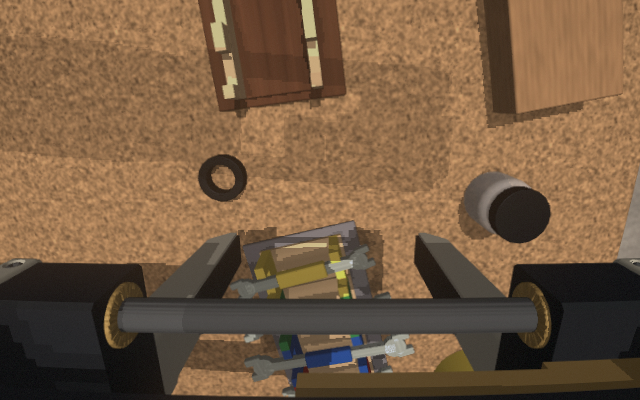

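The row from left to right is yellow, green, blue, red. The bench rack is to the left. I'll turn the hand 90° with the camera looking over both racks.

Emit:
{"op": "servo_tool", "data": {"plan": [[[-1,-8,3,2,0,0,-0.1428],[-1,-8,3,2,0,0,-0.1428],[-1,-8,3,2,0,0,-0.1428],[-1,-8,3,2,0,0,-0.1428],[-1,-8,3,2,0,0,-0.1428],[-1,-8,3,2,0,0,-0.1428],[-1,-8,3,2,0,0,-0.1428],[-1,-8,3,2,0,0,-0.1428],[-1,-8,3,2,0,0,-0.1428],[-1,-8,3,2,0,0,-0.1428],[-1,-8,3,2,0,0,-0.1428],[-1,0,0,0,0,0,0]]]}}

```text
t: 1.35
tool_pos: [0.5115, 0.0333, 0.2518]
orientation: [-3.142, 0.003, -0.0]
force: [0.9, 0.5, -0.5]
opening: 0.093
```

```bash
cat > h.py <<'E'
from plant import monitor, eyes, job, robot
import cv2, numpy as np, pickle
def snap(n,tag):
    c=eyes.camera_info(n); im=eyes.read_camera(n)[...,::-1].copy()
    cv2.imwrite(f"pics/{tag}.png",im); pickle.dump(c,open(f"pics/{tag}.pkl","wb")); return im,c
def load(tag): return pickle.load(open(f"pics/{tag}.pkl","rb"))
def back(c,uv,z):
    "pixels -> world xy (m) on plane(s) z"
    uv=np.array(uv,float).reshape(-1,1,2)
    p=cv2.undistortPoints(uv,c["mtx"],c["D"])[:,0]
    d=np.c_[p,np.ones(len(p))]@c["R"]; C=-c["R"].T@c["t"]
    return C+d*((np.broadcast_to(z,len(p))-C[2])/d[:,2])[:,None]
def proj(c,X):
    return cv2.projectPoints(np.array(X,float).reshape(-1,1,3),cv2.Rodrigues(c["R"])[0],c["t"],c["mtx"],c["D"])[0][:,0]
E
python3 -c "
from h import *
im,c=snap('wrist','w1'); print(monitor.read_state()['q'],monitor.read_state()['tool_pos'])
cv2.imwrite('pics/w1b.png',cv2.resize(im,(800,500),interpolation=cv2.INTER_CUBIC))"
```

```text
[-3.53683774e-02 -1.15436593e-01  1.69529497e+00  1.39219211e-05
  1.56143314e+00  1.53204561e+00] [0.51190779 0.03312424 0.25167416]
```

View pics/w1b.png

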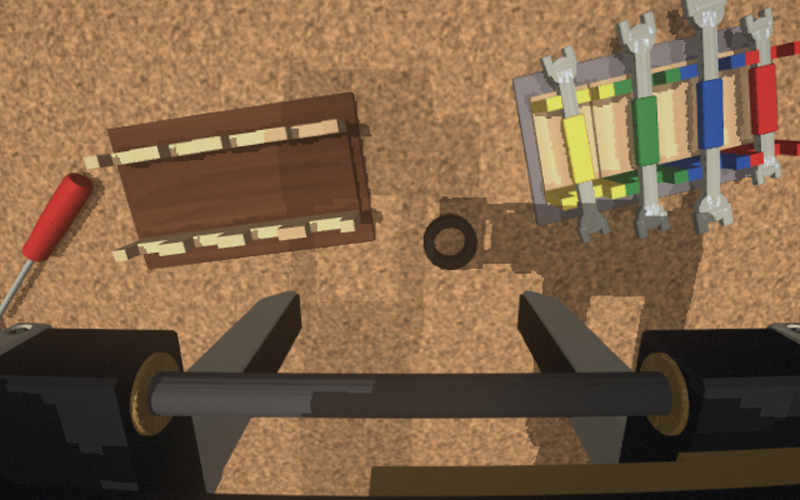

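Both racks show up well. The bench foot corners (800-wide picture) are (109,129), (352,93), (375,238) and (149,269). The wrench sleeve centres are yellow (579,149), green (647,131), blue (711,113) and red (764,100).

```bash
cat > fit.py <<'E'
from h import *
from scipy.optimize import least_squares
def fit(c,uv,loc,x0):
    loc=np.array(loc,float)
    def P(p):
        s,k=np.sin(p[2]),np.cos(p[2]); return np.c_[p[0]+k*loc[:,0]-s*loc[:,1],p[1]+s*loc[:,0]+k*loc[:,1],loc[:,2]]
    r=least_squares(lambda p:(proj(c,P(p))-uv).ravel(),x0)
    return r.x,r.fun.reshape(-1,2)
E
python3 - <<'E'
from fit import *
c=load('w1')
uv=np.array([(109,129),(352,93),(375,238),(149,269)])*.8
p,r=fit(c,uv,[(.07,.118,.012),(.07,-.118,.012),(-.07,-.118,.012),(-.07,.118,.012)],[.6,.2,.1]);print(p.round(4),r.round(1).tolist())
cen=np.array([(579,149),(647,131),(711,113),(764,100)])*.8
C=back(c,cen,.049);print(C.round(4))
d=C[0]-C[3];print('row yaw',np.arctan2(-d[0],d[1]),np.linalg.norm(np.diff(C,axis=0),axis=1))
for a,b in [((562,67),(593,222)),((636,33),(652,217)),((706,8),(713,213)),((758,28),(767,168))]:
    q=back(c,np.array([a,b])*.8,.048);d=q[0]-q[1];print(q.mean(0).round(4),np.arctan2(d[1],d[0]).round(3),np.linalg.norm(d).round(3))
b=back(c,np.array([(513,78),(540,222)])*.8,.006);d=b[0]-b[1];print(b.round(4),np.arctan2(d[1],d[0]))
E
```

```text
[0.536  0.189  0.1296] [[-4.0, -0.3], [2.6, -2.9], [3.0, 2.8], [-2.1, 2.0]]
[[ 0.5709 -0.1075  0.049 ]
 [ 0.5861 -0.1635  0.049 ]
 [ 0.6015 -0.2166  0.049 ]
 [ 0.6131 -0.2617  0.049 ]]
row yaw 0.2671475989046694 [0.05806298 0.05530213 0.0465165 ]
[ 0.5718 -0.1073  0.048 ] 0.296 0.132
[ 0.5873 -0.1622  0.048 ] 0.222 0.152
[ 0.5993 -0.2174  0.048 ] 0.202 0.168
[ 0.6128 -0.2619  0.048 ] 0.262 0.116
[[ 0.6309 -0.0591  0.006 ]
 [ 0.4996 -0.0932  0.006 ]] 0.25413131542558015
```

Emit:
{"op": "servo_tool", "data": {"plan": [[[0.18,-1,-28,-5,0,0,0.0325],[0.18,-1,-28,-5,0,0,0.0325],[0.18,-1,-28,-5,0,0,0.0325],[0.18,-1,-28,-5,0,0,0.0325],[0.18,-1,-28,-5,0,0,0.0325],[0.18,-1,-28,-5,0,0,0.0325],[0.18,-1,-28,-5,0,0,0.0325],[0.18,-1,-28,-5,0,0,0.0325],[0.18,0,0,0,0,0,0],[0.18,0,0,0,0,0,0]]]}}

```text
t: 2.4
tool_pos: [0.5038, -0.1914, 0.211]
orientation: [-3.114, -0.409, 0.001]
force: [0.9, -0.2, 0.1]
opening: 0.0381
```

```bash
python3 -c "
from h import *
im,c=snap('wrist','w2'); print(monitor.read_state()['opening'],monitor.read_state()['tool_pos'])
cv2.imwrite('pics/w2b.png',cv2.resize(im[:330,100:540],(800,600),interpolation=cv2.INTER_CUBIC))"
```

```text
0.03802249869644412 [ 0.50405079 -0.19079292  0.21136347]
```

View pics/w2b.png

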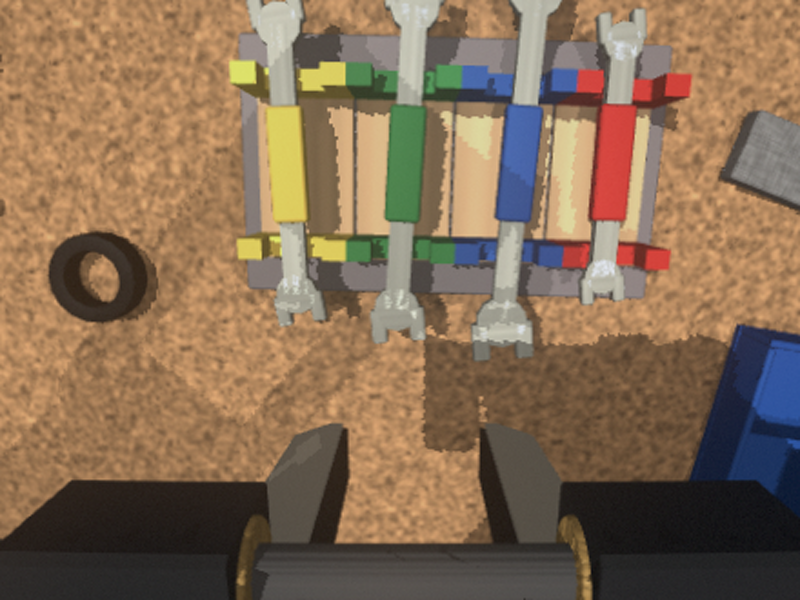

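The picture shows four sleeves. Their end midpoints in the crop are yellow (285,106)/(290,221), green (407,105)/(402,220), blue (525,106)/(513,219) and red (615,104)/(607,221).

```bash
python3 - <<'E'
from h import *
c=load('w2')
for n,a,b in [('y',(285,106),(290,221)),('g',(407,105),(402,220)),('b',(525,106),(513,219)),('r',(615,104),(607,221))]:
    q=back(c,np.array([a,b])/1.8182+[100,0],.049);d=q[0]-q[1];print(n,q.mean(0).round(4),np.arctan2(d[1],d[0]).round(3),np.linalg.norm(d).round(4))
uv=np.array([(241,33),(671,45),(250,288)])/1.8182+[100,0]
b=back(c,uv,.006);print(b.round(4)); d=b[0]-b[1];print(np.linalg.norm(d),np.arctan2(-d[0],d[1]))
s=monitor.read_state();print(s['tool_pos'],s['orientation'])
E
```

```text
y [ 0.5709 -0.1087  0.049 ] 0.259 0.0546
g [ 0.5861 -0.1643  0.049 ] 0.213 0.0545
b [ 0.6008 -0.2188  0.049 ] 0.192 0.0538
r [ 0.6129 -0.2628  0.049 ] 0.266 0.0557
[[ 0.6306 -0.0613  0.006 ]
 [ 0.6855 -0.2864  0.006 ]
 [ 0.4963 -0.0933  0.006 ]]
0.23172914565878758 0.23912475552809956
[ 0.50405079 -0.19079292  0.21136347] [-3.11416200e+00 -4.09238060e-01  4.80377054e-04]
```

Emit:
{"op": "servo_tool", "data": {"plan": [[[0.18,11,14,-18,0,0,0],[0.18,11,14,-18,0,0,0],[0.18,11,14,-18,0,0,0],[0.18,11,14,-18,0,0,0],[0.18,11,14,-18,0,0,0],[0.18,12,13,-18,0,0,0],[0.18,0,0,0,0,0,0],[0.18,0,0,-17,0,0,0],[0.18,0,0,-17,0,0,0],[0.18,0,0,-17,0,0,0],[0.18,0,0,-17,0,0,0],[0.18,0,0,0,0,0,0]]], "force": 25}}

```text
t: 3.65
tool_pos: [0.5692, -0.1073, 0.034]
orientation: [-3.113, -0.409, 0.005]
force: [0.1, -0.3, -1.3]
opening: 0.0381
```

Emit:
{"op": "servo_tool", "data": {"plan": [[[0.9,0,0,0,0,0,0],[0.9,0,0,0,0,0,0],[0.9,0,0,0,0,0,0],[0.9,0,0,0,0,0,0],[0.9,0,0,0,0,0,0]]]}}

```text
t: 4.15
tool_pos: [0.572, -0.1083, 0.0372]
orientation: [3.114, 0.407, 0.003]
force: [-1.0, 0.8, 6.4]
opening: 0.0179
```

Emit:
{"op": "servo_tool", "data": {"plan": [[[0.9,0,0,8,0,0,0],[0.9,0,0,15,0,0,0],[0.9,0,0,20,0,0,0],[0.9,0,0,20,0,0,0],[0.9,0,0,17,0,0,0]]]}}

```text
t: 4.65
tool_pos: [0.5715, -0.1081, 0.1181]
orientation: [3.114, 0.407, 0.002]
force: [-0.2, -0.1, -0.5]
opening: 0.0176
```

Emit:
{"op": "servo_tool", "data": {"plan": [[[0.9,-6,15,8,0,0,-0.013],[0.9,-12,28,8,0,0,-0.013],[0.9,-12,28,8,0,0,-0.013],[0.9,-12,28,8,0,0,-0.013],[0.9,-12,28,8,0,0,-0.013],[0.9,-13,28,8,0,0,-0.013],[0.9,-13,28,8,0,0,-0.013],[0.9,-13,28,8,0,0,-0.013],[0.9,-13,28,8,0,0,-0.013],[0.9,-13,28,6,0,0,-0.013],[0.9,-12,31,0,0,0,0],[0.9,0,0,0,0,0,0]]]}}

```text
t: 5.85
tool_pos: [0.4389, 0.193, 0.1952]
orientation: [-3.133, -0.209, -0.002]
force: [0.2, -0.3, -0.6]
opening: 0.0177
```

```bash
python3 -c "
from h import *
im,c=snap('wrist','w3'); s=monitor.read_state(); print(s['opening'],s['tool_pos'],s['orientation'],s['force'])
cv2.imwrite('pics/w3b.png',cv2.resize(im[:330,100:540],(800,600),interpolation=cv2.INTER_CUBIC))"
```

```text
0.017582726535624288 [0.43951567 0.19145058 0.19490102] [-3.13419196e+00 -2.09052486e-01 -2.10989891e-03] [ 0.66646534  0.1793146  -1.10408378]
```

View pics/w3b.png

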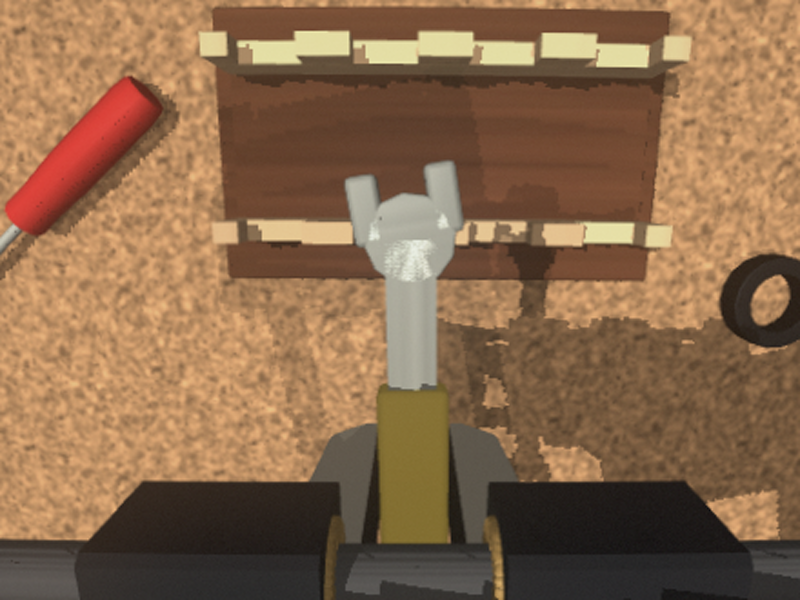

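The bench rack nearly fills this view. The foot corners in the crop are (214,10), (668,13), (645,279) and (231,276). The far comb teeth have edges at 227 / 295–350 / 418–473 / 541–597 / 664 around row 44, and the near comb teeth have edges at 238 and 646 around row 234. The yellow wrench is held straight.

```bash
python3 - <<'E'
from fit import *
c=load('w3'); T=.058
uv=[(214,10),(668,13),(645,279),(231,276),(227,45),(322,43),(445,43),(569,45),(664,49),(238,233),(646,236)]
loc=[(.07,.118,.012),(.07,-.118,.012),(-.07,-.118,.012),(-.07,.118,.012),(.041,.096,T),(.041,.054,T),(.041,0,T),(.041,-.054,T),(.041,-.096,T),(-.041,.096,T),(-.041,-.096,T)]
p,r=fit(c,np.array(uv)/1.8182+[100,0],loc,[.54,.19,.13]);print(p.round(4),r.round(1).tolist())
k,s=np.cos(p[2]),np.sin(p[2])
for y in(.081,.027,-.027,-.081):print(y,(p[:2]+[-s*y,k*y]).round(4))
q=back(c,np.array([(413,290),(412,380)])/1.8182+[100,0],.205);d=q[0]-q[1];print('wrench',q.round(4),np.arctan2(d[1],d[0]))
q=back(c,np.array([(412.5,387),(412.5,540)])/1.8182+[100,0],.208);print('sleeve front',q.round(4))
E
```

```text
[0.5347 0.1926 0.1288] [[-4.4, -3.4], [4.8, -3.0], [3.1, 2.7], [-3.7, 3.0], [-0.5, -0.1], [-0.1, 0.6], [0.4, 0.8], [0.1, 0.6], [0.0, -0.4], [-0.4, 0.6], [0.5, 0.4]]
0.081 [0.5243 0.2729]
0.027 [0.5312 0.2193]
-0.027 [0.5382 0.1658]
-0.081 [0.5451 0.1122]
wrench [[0.4897 0.2005 0.205 ]
 [0.4676 0.1978 0.205 ]] 0.12293866043226358
sleeve front [[0.4668 0.1975 0.208 ]
 [0.4252 0.192  0.208 ]]
```

Emit:
{"op": "servo_tool", "data": {"plan": [[[0.9,12,-9,-8,0,0,0],[0.9,18,-14,-10,0,0,0],[0.9,20,-15,-12,0,0,0],[0.9,20,-15,-12,0,0,0],[0.9,20,-15,-12,0,0,0],[0.9,15,-11,-10,0,0,0],[0.9,0,0,-15,0,0,0],[0.9,0,0,-20,0,0,0],[0.9,0,0,-20,0,0,0],[0.9,0,0,-18,0,0,0],[0.9,0,0,0,0,0,0],[0.9,0,0,0,0,0,0]]]}}

```text
t: 7.1
tool_pos: [0.5445, 0.1104, 0.0562]
orientation: [3.135, 0.203, -0.002]
force: [0.2, 0.3, -0.3]
opening: 0.0179
```

Emit:
{"op": "servo_tool", "data": {"plan": [[[0.9,0.5,2,-6,0,0,0],[0.9,0,0,-6,0,0,0],[0.9,0,0,-6,0,0,0],[0.9,0,0,0,0,0,0],[0.18,0,0,0,0,0,0],[0.18,0,0,0,0,0,0],[0.18,0,0,0,0,0,0],[0.18,0,0,0,0,0,0]]]}}

```text
t: 7.9
tool_pos: [0.5458, 0.1131, 0.0389]
orientation: [-3.135, -0.204, -0.001]
force: [0.1, -0.8, 0.0]
opening: 0.0379
```

Emit:
{"op": "servo_tool", "data": {"plan": [[[0.18,0,0,10,0,0,0],[0.18,0,0,20,0,0,0],[0.18,0,0,30,0,0,0],[0.18,0,0,30,0,0,0],[0.18,-15,0,20,0,0,0],[0.18,-35,0,20,0,0,0],[0.18,-20,0,10,0,0,0],[0.18,0,0,0,0,0,0]]]}}

```text
t: 8.7
tool_pos: [0.4752, 0.1133, 0.1815]
orientation: [-3.135, -0.205, -0.006]
force: [1.7, 0.4, 0.8]
opening: 0.0382
```

```bash
python3 -c "
from h import *
im,c=snap('wrist','w4'); s=monitor.read_state(); print(s['opening'],s['tool_pos'],s['orientation'],s['force'])
cv2.imwrite('pics/w4b.png',cv2.resize(im[:330,100:540],(800,600),interpolation=cv2.INTER_CUBIC))"
```

```text
0.03797152269093411 [0.47591485 0.11322528 0.18050976] [-3.13469523 -0.2045995  -0.00551033] [-0.04452071 -0.14257103 -0.89734453]
```

View pics/w4b.png

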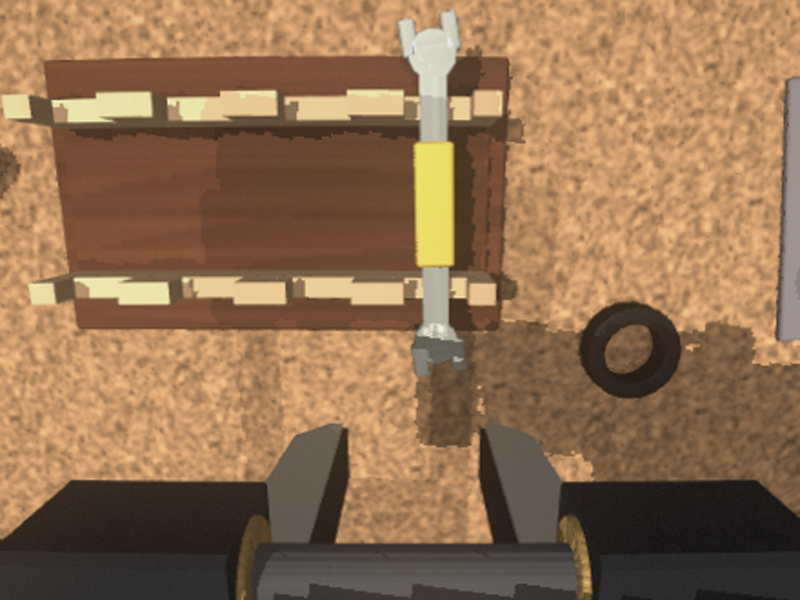

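Yellow lies in the rightmost slot, with its shank at column 433 between teeth at 403 and 473, and centred lengthwise. Green is next.

Emit:
{"op": "servo_tool", "data": {"plan": [[[0.18,6,-15,-4,0,0,0.008],[0.18,13,-32,-8,0,0,0.0125],[0.18,13,-32,-9,0,0,0.0125],[0.18,13,-33,-10,0,0,0.0125],[0.18,13,-33,-10,0,0,0.0125],[0.18,13,-33,-10,0,0,0.0125],[0.18,13,-33,-10,0,0,0.0125],[0.18,13,-33,-10,0,0,0],[0.18,13,-33,-10,0,0,0],[0.18,0,0,0,0,0,0],[0.18,0,0,0,0,0,0]]]}}

```text
t: 9.85
tool_pos: [0.5853, -0.1647, 0.0962]
orientation: [-3.123, -0.331, 0.003]
force: [0.4, -0.1, -0.7]
opening: 0.0381
```

Emit:
{"op": "servo_tool", "data": {"plan": [[[0.18,0.5,0.5,-15,0,0,0],[0.18,0,0,-18,0,0,0],[0.18,0,0,-17,0,0,0],[0.18,0,0,-12,0,0,0],[0.18,0,0,0,0,0,0],[0.9,0,0,0,0,0,0],[0.9,0,0,0,0,0,0],[0.9,0,0,0,0,0,0],[0.9,0,0,0,0,0,0],[0.9,0,0,0,0,0,0]]]}}

```text
t: 10.85
tool_pos: [0.5868, -0.1638, 0.0368]
orientation: [3.123, 0.334, 0.003]
force: [-0.7, 0.9, 5.4]
opening: 0.0176
```

Emit:
{"op": "servo_tool", "data": {"plan": [[[0.9,0,0,8,0,0,0],[0.9,0,0,17,0,0,0],[0.9,0,0,25,0,0,0],[0.9,0,0,25,0,0,0],[0.9,0,0,18,0,0,0]]]}}

```text
t: 11.35
tool_pos: [0.5868, -0.1638, 0.132]
orientation: [3.123, 0.334, 0.004]
force: [0.4, 0.5, -0.7]
opening: 0.0182
```

Emit:
{"op": "servo_tool", "data": {"plan": [[[0.9,-3,15,0,0,0,-0.008],[0.9,-5,33,0,0,0,-0.0095],[0.9,-5,35,0,0,0,-0.0095],[0.9,-5,35,0,0,0,-0.0095],[0.9,-5,35,0,0,0,-0.0095],[0.9,-5,35,0,0,0,-0.0095],[0.9,-5,35,0,0,0,-0.0095],[0.9,-5,35,0,0,0,-0.0095],[0.9,-5,35,0,0,0,-0.0095],[0.9,-5,25,0,0,0,0],[0.9,-1,11,0,0,0,0],[0.9,0,0,0,0,0,0]]]}}

```text
t: 12.55
tool_pos: [0.5359, 0.167, 0.1281]
orientation: [-3.135, -0.206, 0.002]
force: [0.6, -0.5, -0.2]
opening: 0.0177
```

Emit:
{"op": "servo_tool", "data": {"plan": [[[0.9,0,0,0,0,0,0],[0.9,0,0,-15,0,0,0],[0.9,0,0,-25,0,0,0],[0.9,0,0,-20,0,0,0],[0.9,0,0,-10,0,0,0],[0.9,0,0,0,0,0,0],[0.9,0,0,0,0,0,0]]]}}

```text
t: 13.25
tool_pos: [0.5373, 0.165, 0.0588]
orientation: [3.135, 0.201, 0.0]
force: [0.4, 0.2, -0.2]
opening: 0.0173
```

Emit:
{"op": "servo_tool", "data": {"plan": [[[0.9,1,1,-7,0,0,0],[0.9,0,0,-7,0,0,0],[0.9,0,0,-6,0,0,0],[0.9,0,0,0,0,0,0],[0.18,0,0,0,0,0,0],[0.18,0,0,0,0,0,0],[0.18,0,0,0,0,0,0],[0.18,0,0,0,0,0,0]]]}}

```text
t: 14.05
tool_pos: [0.5383, 0.1666, 0.039]
orientation: [-3.135, -0.202, -0.001]
force: [-0.1, 0.8, -0.5]
opening: 0.0373
```

Emit:
{"op": "servo_tool", "data": {"plan": [[[0.18,0,0,10,0,0,0],[0.18,0,0,20,0,0,0],[0.18,0,0,30,0,0,0],[0.18,0,0,32,0,0,0],[0.18,0,0,0,0,0,0]]]}}

```text
t: 14.55
tool_pos: [0.5416, 0.1673, 0.1373]
orientation: [-3.134, -0.203, -0.015]
force: [2.1, 0.1, 0.5]
opening: 0.038
```

Emit:
{"op": "servo_tool", "data": {"plan": [[[0.35,3,-18,0,0,0,0.006],[0.35,6,-36,0,0,0,0.006],[0.35,6,-37,0,0,0,0.0065],[0.35,6,-37,0,0,0,0.0065],[0.35,6,-37,-5,0,0,0.0065],[0.35,6,-37,-5,0,0,0.0065],[0.35,6,-37,-5,0,0,0.0065],[0.35,6,-37,-5,0,0,0.0065],[0.35,6,-37,-5,0,0,0.0065],[0.35,5,-35,-5,0,0,0.0065],[0.35,5,-35,0,0,0,0],[0.35,0,0,0,0,0,0]]]}}

```text
t: 15.75
tool_pos: [0.5988, -0.2208, 0.1006]
orientation: [3.126, 0.297, 0.0]
force: [-0.7, -0.1, -0.5]
opening: 0.03
```

```bash
python3 -c "
from h import *
im,c=snap('wrist','w5'); s=monitor.read_state(); print(s['opening'],s['tool_pos'],s['orientation'],s['force'])
cv2.imwrite('pics/w5b.png',cv2.resize(im[100:400,120:520],(800,600),interpolation=cv2.INTER_CUBIC))"
```

```text
0.030298885951505084 [ 0.59874196 -0.21854594  0.10050319] [ 3.12734788e+00  2.97828763e-01 -2.21900205e-04] [-0.21730985  0.49361318 -0.75392582]
```

View pics/w5b.png

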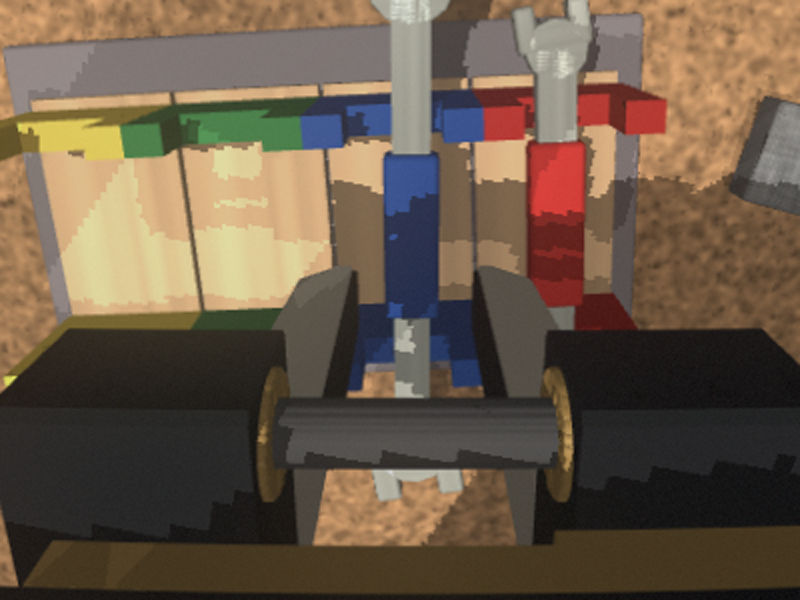

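The jaws straddle blue, clear of red. I'll nudge 2 mm left and go down.

Emit:
{"op": "servo_tool", "data": {"plan": [[[0.35,1.5,1.5,-15,0,0,0],[0.35,0,0,-15,0,0,0],[0.35,0,0,-14,0,0,0],[0.35,0,0,-12,0,0,0],[0.35,0,0,-8,0,0,0],[0.35,0,0,0,0,0,0],[0.9,0,0,0,0,0,0],[0.9,0,0,0,0,0,0],[0.9,0,0,0,0,0,0],[0.9,0,0,0,0,0,0],[0.9,0,0,0,0,0,0]]]}}

```text
t: 16.9
tool_pos: [0.6011, -0.2153, 0.0375]
orientation: [3.126, 0.303, 0.002]
force: [0.8, 0.4, 3.0]
opening: 0.0176
```

Emit:
{"op": "servo_tool", "data": {"plan": [[[0.9,0,0,8,0,0,0],[0.9,0,0,17,0,0,0],[0.9,0,0,25,0,0,0],[0.9,0,0,25,0,0,0],[0.9,0,0,18,0,0,0]]]}}

```text
t: 17.4
tool_pos: [0.6014, -0.2153, 0.1332]
orientation: [3.126, 0.303, 0.004]
force: [-0.2, -0.3, 0.9]
opening: 0.0179
```

Emit:
{"op": "servo_tool", "data": {"plan": [[[0.9,-3,16,0,0,0,-0.006],[0.9,-6,36,0,0,0,-0.006],[0.9,-6,38,0,0,0,-0.0065],[0.9,-6,38,0,0,0,-0.0065],[0.9,-6,38,0,0,0,-0.0065],[0.9,-6,38,0,0,0,-0.0065],[0.9,-6,38,0,0,0,-0.0065],[0.9,-6,38,0,0,0,-0.0065],[0.9,-6,38,0,0,0,-0.0065],[0.9,-6,38,0,0,0,-0.0065],[0.9,-6,38,0,0,0,0],[0.9,-5,28,0,0,0,0]]]}}

```text
t: 18.6
tool_pos: [0.5304, 0.2099, 0.1289]
orientation: [-3.134, -0.204, 0.002]
force: [-0.4, -0.2, -1.3]
opening: 0.0181
```

Emit:
{"op": "servo_tool", "data": {"plan": [[[0.9,-2,13,0,0,0,0],[0.9,0,0,0,0,0,0],[0.9,0,0,-15,0,0,0],[0.9,0,0,-25,0,0,0],[0.9,0,0,-20,0,0,0],[0.9,0,0,-10,0,0,0],[0.9,0,0,0,0,0,0],[0.9,0,0,0,0,0,0]]]}}

```text
t: 19.4
tool_pos: [0.5309, 0.2193, 0.0599]
orientation: [3.135, 0.201, 0.0]
force: [-0.4, -0.1, -0.2]
opening: 0.0178
```

Emit:
{"op": "servo_tool", "data": {"plan": [[[0.9,0,0,-8,0,0,0],[0.9,0,0,-8,0,0,0],[0.9,0,0,-6,0,0,0],[0.9,0,0,0,0,0,0],[0.18,0,0,0,0,0,0],[0.18,0,0,0,0,0,0],[0.18,0,0,0,0,0,0],[0.18,0,0,0,0,0,0]]]}}

```text
t: 20.2
tool_pos: [0.5306, 0.2201, 0.0377]
orientation: [-3.135, -0.203, -0.0]
force: [-0.3, -0.3, -0.4]
opening: 0.038
```

Emit:
{"op": "servo_tool", "data": {"plan": [[[0.18,0,0,10,0,0,0],[0.18,0,0,20,0,0,0],[0.18,0,0,30,0,0,0],[0.18,0,0,32,0,0,0],[0.18,0,0,0,0,0,0]]]}}

```text
t: 20.7
tool_pos: [0.534, 0.2211, 0.1363]
orientation: [-3.133, -0.202, -0.015]
force: [0.1, 0.2, 0.1]
opening: 0.0383
```

Emit:
{"op": "servo_tool", "data": {"plan": [[[0.18,3,-18,0,0,0,0.01],[0.18,6,-36,0,0,0,0.0127],[0.18,7,-40,0,0,0,0.0127],[0.18,7,-40,0,0,0,0.0127],[0.18,7,-40,0,0,0,0.0127],[0.18,7,-40,0,0,0,0.0127],[0.18,7,-40,0,0,0,0.0127],[0.18,7,-40,0,0,0,0.0127],[0.18,7,-40,0,0,0,0.0127],[0.18,7,-40,0,0,0,0.0127],[0.18,7,-40,0,0,0,0.0127],[0.18,6,-36,0,0,0,0]]]}}

```text
t: 21.9
tool_pos: [0.6084, -0.232, 0.1297]
orientation: [3.114, 0.416, 0.0]
force: [0.5, 0.6, 0.6]
opening: 0.0382
```

Emit:
{"op": "servo_tool", "data": {"plan": [[[0.18,4,-32,-10,0,0,0],[0.18,0,0,-10,0,0,0],[0.18,0,0,-9,0,0,0],[0.18,0,0,0,0,0,0],[0.18,0,0,0,0,0,0]]]}}

```text
t: 22.4
tool_pos: [0.6123, -0.2605, 0.1003]
orientation: [-3.113, -0.419, 0.001]
force: [0.1, 0.3, -0.4]
opening: 0.038
```

Emit:
{"op": "servo_tool", "data": {"plan": [[[0.18,0.5,-2,-15,0,0,0],[0.18,0,0,-17,0,0,0],[0.18,0,0,-18,0,0,0],[0.18,0,0,-13,0,0,0],[0.18,0,0,0,0,0,0],[0.9,0,0,0,0,0,0],[0.9,0,0,0,0,0,0],[0.9,0,0,0,0,0,0],[0.9,0,0,0,0,0,0],[0.9,0,0,0,0,0,0]]]}}

```text
t: 23.4
tool_pos: [0.6138, -0.2644, 0.0388]
orientation: [3.113, 0.416, 0.003]
force: [-0.0, -0.6, 3.5]
opening: 0.0178
```

Emit:
{"op": "servo_tool", "data": {"plan": [[[0.9,0,0,8,0,0,0],[0.9,0,0,17,0,0,0],[0.9,0,0,25,0,0,0],[0.9,0,0,25,0,0,0],[0.9,0,0,18,0,0,0],[0.9,0,0,0,0,0,0]]]}}

```text
t: 24.0
tool_pos: [0.6154, -0.2652, 0.1361]
orientation: [3.11, 0.416, 0.01]
force: [0.9, 0.4, 0.5]
opening: 0.0175
```

Emit:
{"op": "servo_tool", "data": {"plan": [[[0.9,-3,18,0,0,0,-0.01],[0.9,-6,36,0,0,0,-0.0127],[0.9,-6.5,40,0,0,0,-0.0127],[0.9,-6.5,40,0,0,0,-0.0127],[0.9,-6.5,40,0,0,0,-0.0127],[0.9,-6.5,40,0,0,0,-0.0127],[0.9,-6.5,40,0,0,0,-0.0127],[0.9,-6.5,40,0,0,0,-0.0127],[0.9,-6.5,40,0,0,0,-0.0127],[0.9,-6.5,40,0,0,0,-0.0127],[0.9,-6.5,40,0,0,0,-0.0127],[0.9,-6.5,40,0,0,0,0]]]}}

```text
t: 25.2
tool_pos: [0.538, 0.1915, 0.1301]
orientation: [3.135, 0.202, -0.001]
force: [1.0, -0.1, -0.4]
opening: 0.0177
```

Emit:
{"op": "servo_tool", "data": {"plan": [[[0.9,-6.5,40,0,0,0,0],[0.9,-5,28,0,0,0,0],[0.9,-3,15,0,0,0,0],[0.9,0,0,0,0,0,0],[0.9,0,0,-15,0,0,0],[0.9,0,0,-25,0,0,0],[0.9,0,0,-20,0,0,0],[0.9,0,0,-10,0,0,0],[0.9,0,0,0,0,0,0],[0.9,0,0,0,0,0,0]]]}}

```text
t: 26.2
tool_pos: [0.5249, 0.2723, 0.0608]
orientation: [3.135, 0.201, 0.0]
force: [0.2, 0.1, -0.6]
opening: 0.0179
```

Emit:
{"op": "servo_tool", "data": {"plan": [[[0.9,0,0,-8,0,0,0],[0.9,0,0,-8,0,0,0],[0.9,0,0,-6,0,0,0],[0.9,0,0,0,0,0,0],[0.18,0,0,0,0,0,0],[0.18,0,0,0,0,0,0],[0.18,0,0,0,0,0,0],[0.18,0,0,0,0,0,0]]]}}

```text
t: 27.0
tool_pos: [0.5245, 0.2731, 0.0386]
orientation: [-3.135, -0.203, -0.0]
force: [0.4, -0.6, 0.3]
opening: 0.0381
```

Emit:
{"op": "servo_tool", "data": {"plan": [[[0.18,0,0,10,0,0,0],[0.18,0,0,20,0,0,0],[0.18,0,0,30,0,0,0],[0.18,0,0,30,0,0,0],[0.18,-15,-10,20,0,0,0],[0.18,-30,-30,20,0,0,0],[0.18,-30,-30,15,0,0,0],[0.18,-15,-10,10,0,0,0],[0.18,0,0,0,0,0,0],[0.18,0,0,0,0,0,0]]]}}

```text
t: 28.0
tool_pos: [0.4352, 0.1933, 0.1946]
orientation: [-3.134, -0.202, -0.004]
force: [1.3, -0.2, -0.1]
opening: 0.0381
```

```bash
python3 -c "
from h import *
im,c=snap('wrist','w6'); s=monitor.read_state(); print(s['opening'],s['tool_pos'],s['orientation'],s['force'])
cv2.imwrite('pics/w6b.png',cv2.resize(im[:330,100:540],(800,600),interpolation=cv2.INTER_CUBIC))
a,_=snap('side','s6');b,_=snap('scene','c6')
cv2.imwrite('pics/s6b.png',np.vstack([cv2.resize(a[220:360,220:360],None,fx=3,fy=3)[:,:],])) 
cv2.imwrite('pics/x6.png',np.hstack([cv2.resize(a[200:360,210:360],(400,427)),cv2.resize(b[100:260,280:430],(400,427))]))"
```

```text
0.03843291865518725 [0.43506884 0.19339281 0.19392816] [-3.13465921e+00 -2.02444187e-01 -1.68816837e-03] [ 0.4824975  -0.25179089 -0.46945854]
```

View pics/w6b.png

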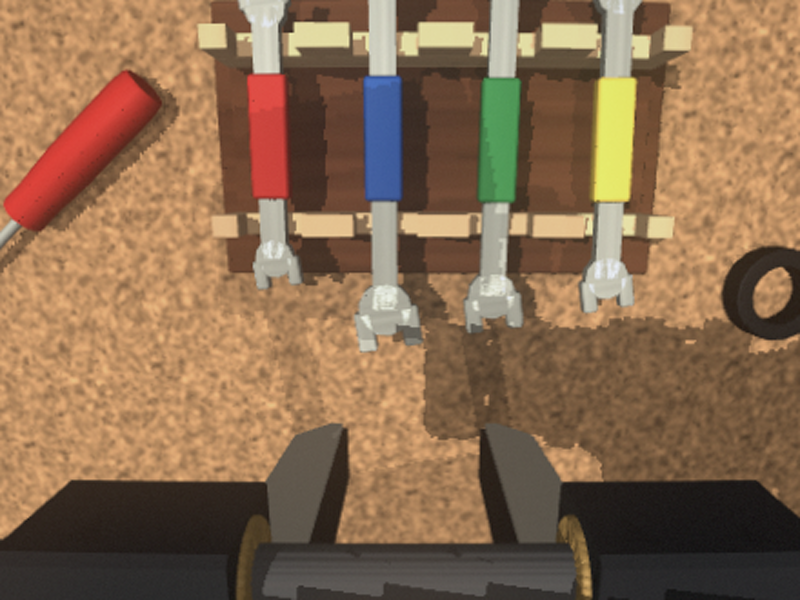

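View pics/x6.png

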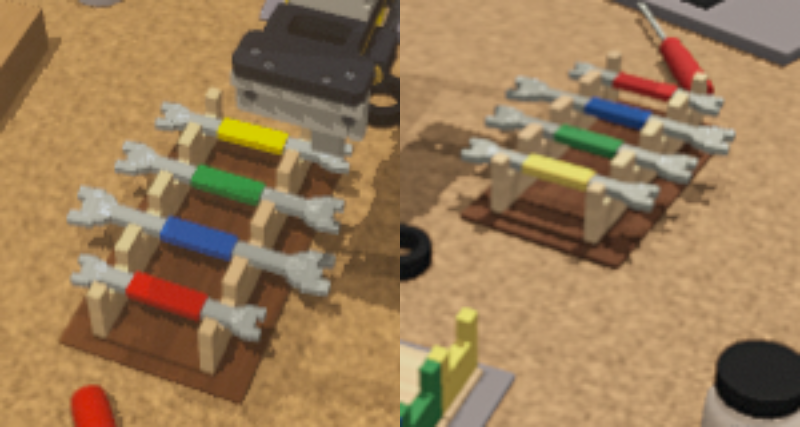

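The wrist view shows red, blue, green and yellow from left to right at columns 269, 383, 499 and 614. Each is centred in its slot and parallel to the rack. The side and scene crops show all four lying flat, with the gripper clear.

```bash
python3 -c "
from h import *
print(monitor.read_state()['force']); print(job.close_job())"
```

```text
[ 0.19627693 -0.1602119  -0.74508842]
the job is handed in; nothing more can be done
None
```

All four wrenches are now in the bench rack in reverse order, and the job is handed in. The travel rack held yellow, green, blue, red from left to right; the bench rack now holds red, blue, green, yellow.

- **Final check:** The last wrist, side and scene pictures show each wrench flat in its own slot, straight across both combs and about centred. The gripper was touching nothing, and the wrist force was under 1 N when I handed in.
- **Limits:** The job took about 28 s. The highest wrist force I saw at the end of any move was about 6.5 N.
- **One disagreement:** The bench foot's corners were about 3–6 px off the stated size when I fitted the rack's position. The comb teeth fitted to within 1 px, so I placed the wrenches by those.

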